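Scoop the finished ball knobs out of the catch pan

ROBOT

A 6-joint arm with a two-finger parallel gripper is mounted at the origin on the work surface. World frame = base frame: x ahead of the robot, y to its left, z up, the work surface at z = 0. Lengths are in m, angles in degrees, forces in N, time in s.
With the tool pointing down it reaches from about 0.35 to 0.875 m from the base axis. Payload 4.2 kg.
Tool frame: the origin (TCP) lies at the very end of the fingers, on their centre line; the grasp point (between the pads) lies 19 mm behind it; z points along the fingers, x is the direction in which the jaws open and shut, and the axes are right-handed (so a half turn about z gives the same grasp; the last joint's range is limited). The gripper opens to 87 mm and grips with 3 to 60 N. Pads are 19 mm wide; open, the fingers measure 117 mm over their backs; the gripper's body (75 mm by 190 mm) begins 51 mm behind the grasp point.
Start: joints at [-60.928, 22.042, 0.453, 0, -68.411, -14.817], TCP at [0.154, -0.606, 0.223] pointing down, gripper open.
Joint ranges: [-179.83, 179.83], [-69.29, 118.12], [-61.27, 80.66], [-181.25, 117.63], [-171.15, -9.14], [-177.46, 177.46]. Speed limits (degrees/s): [159.86, 159.86, 180, 180, 180, 180].

INTERFACE

Orientations are given as a 3x3 rotation matrix whose columns are the frame's x, y, z axes.
In Python, from station import r gives the robot as it stands.
- The arm moves only by the tool move_arm, never from a script. Its argument "series" is a list that holds one entry, the list of rows, each a list of 7 numbers: the shift along the tool's x, y, z in cm, then the turn, a rotation vector about the tool's x, y, z in degrees, then the opening, from -1 (shut) to 1 (fully open). In form: [[[dx, dy, dz, wx, wy, wz, fingers], ...]]. A call has 1 to 12 rows; each row shifts and turns the commanded pose from where the row before left it, along the tool's axes as they then stand; what a row does not reach is not made up. A row lasts 1/8 s, in which the tool goes at most 62.5 mm and 10.7 degrees, less where a joint would pass 70% of its speed; a pose out of reach is approached as far as the arm can. A call is refused whole if a number of a shift passes 6.25 or a number of a turn 10.7, either way. A call with a gripper value outside its range is refused whole. The fingers move at their own pace and stop on an object; the grip force is fixed at half the most. Time passes only in rows, so rows that do not move let the fingers close. It gives the time, the measured TCP pose, the force and the opening at its end, in the units of the state.
- r.sense(): the state, without advancing time (a new reading comes with each control period).
- r.capture(name): name is "scene" or "top" or "wrist"; returns a dict with "color" (384x512x3 uint8, blue, green, red), "fx", "fy", "cx", "cy" (pixels), "rvec" (rotation vector, rad) and "tvec" (3), from world to camera coordinates, as OpenCV has them; the wrist camera has in their place "tool_from_camera" (4x4, takes a point from camera to tool coordinates, whose origin is the TCP and whose axes are the tool frame's). Camera axes: x right, y down, z forward; pixel columns grow to the right and rows downward; lengths in m; the calibration is good to about 2 mm. A picture is of the moment at which its call begins: read the wrist's pose just before it. There is no depth.
- r.finish_job(): hands the job in, once; it reports no verdict.
The state is a dict: "time_s": time; "joints": joint angles; "joint_velocities": joint speeds; "effort": joint torques, N m; "tcp_pos": TCP position; "ee_rot": TCP orientation; "wrist_force": force on the tool from outside, world axes, zero at the start; "moment": the same for the moment, N m; "gripper_width": opening from 0.0 (shut) to 1.0 (fully open).
Only numpy, scipy, OpenCV 4.12 (cv2) and the standard library are available. Lean on these libraries where they do the work, as an engineer would, in place of code of your own. Each camera call takes 0.05 s, during which the arm holds its last target.

TASK

With the slotted scoop, lift the three finished ball knobs out of the lathe's catch pan and let the small stubs drop back so that all of them stay in the pan; then tip the knobs gently into the grey parts box, with the mouth of the scoop held low in the box so that they are not bruised by a long fall, and stand the scoop back upright in the middle of its rubber mat. Do not touch the knobs or stubs with the fingers, and leave the other things on the bench where they are.

Things in the scene. Friction and masses are not known exactly. Their poses are not given: they have to be found in the camera images.
- pan: fixed open grey sheet-steel catch pan, 297 long x 135 wide x 55 high, sheet 2. Origin: underside, mid width; x along its length to the sloping end, z up. Inside: upright end wall at x=-150, flat floor (z=2) to x=+90, then a 45 deg slope up to the rim at x=+143, z=55; upright sides at y=-65.5, +65.5. Knobs and stubs lie mixed on the floor from x=-40 to +85; nearer the upright end it is clear
- pan_slope_foot (a point): on the pan's floor (z=2), mid width, where the 45 deg slope begins (pan x=+90)
- scoop: loose slotted scoop, 0.2 kg, stands flat on the mat. Origin: underside, mid basket; x forward out of the open mouth, z up. Floor: 6 steel rods 3 thick along x, 21 apart (gaps 18, outer ones at y=-52.5, +52.5), from x=-35 to free tips at x=+45; at the back they rise to a cross bar at x=-41, top z=42.5. Low sheet cheeks at y=-59, +59 (120 over all) only beside the rear half, to x=+15
- scoop_grip (a point): middle of the black grip, (-77, 0, 102) in the scoop's frame. The handle goes up and backwards from the cross bar's middle, leaning 30 deg from vertical: a 7 mm rod, then this grip, 18 wide (y) x 16 thick x 70 long, its upper end at (-95, 0, 133). Gripped firmly (60 N or more) on its two side faces it does not turn in the fingers
- scoop_tip (a point): underside of the scoop's mouth, midway between the free rod tips: (+45, 0, 0) in the scoop's frame
- parts_box: fixed open grey plastic box, 170 x 170 outside, 55 high, walls 4, inner floor at z = 5. Origin: centre of its underside, z up
- mat: fixed black rubber mat 180 x 180, 4 thick, on which the scoop stands; origin: centre of its underside. Mat and parts box lie on opposite sides of the pan, either way round
- knob0: finished steel ball knob: plain 30 mm ball with a 10 mm flat round its tapped bore, about 0.1 kg; rolls when pushed, too big for the scoop's gaps. Origin: where the ball touched the pan floor at the start; it turns with the ball, so use the point for the centre
- knob1: finished steel ball knob: plain 30 mm ball with a 10 mm flat round its tapped bore, about 0.1 kg; rolls when pushed, too big for the scoop's gaps. Origin: where the ball touched the pan floor at the start; it turns with the ball, so use the point for the centre
- knob2: finished steel ball knob: plain 30 mm ball with a 10 mm flat round its tapped bore, about 0.1 kg; rolls when pushed, too big for the scoop's gaps. Origin: where the ball touched the pan floor at the start; it turns with the ball, so use the point for the centre
- knob0_mid (a point): centre of the ball of knob0 (radius 15)
- knob1_mid (a point): centre of the ball of knob1 (radius 15)
- knob2_mid (a point): centre of the ball of knob2 (radius 15)
- stub0: undersized steel stub (parting-off waste), plain cylinder 12 diameter x 11 high, 10 g; origin: centre of its underside; drops through the scoop's gaps
- stub1: undersized steel stub (parting-off waste), plain cylinder 12 diameter x 11 high, 10 g; origin: centre of its underside; drops through the scoop's gaps
- stub2: undersized steel stub (parting-off waste), plain cylinder 12 diameter x 11 high, 10 g; origin: centre of its underside; drops through the scoop's gaps
- stub3: undersized steel stub (parting-off waste), plain cylinder 12 diameter x 11 high, 10 g; origin: centre of its underside; drops through the scoop's gaps
- stub4: undersized steel stub (parting-off waste), plain cylinder 12 diameter x 11 high, 10 g; origin: centre of its underside; drops through the scoop's gaps
- hammer: bystander, 260 mm hammer lying beyond the pan
- file: bystander, 330 mm hand file lying between robot and pan
- v_block: bystander, steel V-block 50 x 40 x 34 beyond the pan
- oil_bottle: bystander, white plastic bottle 52 diameter x 130 high
- brush: bystander, 200 mm bench brush lying on the robot's side

How it is judged (in metres and radians):
On the way:
1. a knob rides in the scoop, lifted clear above the pan, and no stub is in the scoop: all lie in the pan ((((x of knob0_mid in the frame of scoop between -0.04 and 0.045 m and y of knob0_mid in the frame of scoop between -0.06 and 0.06 m and z of knob0_mid in the frame of scoop below 0.045 m) and z of knob0_mid in the frame of scoop above 0 m) or ((x of knob1_mid in the frame of scoop between -0.04 and 0.045 m and y of knob1_mid in the frame of scoop between -0.06 and 0.06 m and z of knob1_mid in the frame of scoop below 0.045 m) and z of knob1_mid in the frame of scoop above 0 m) or ((x of knob2_mid in the frame of scoop between -0.04 and 0.045 m and y of knob2_mid in the frame of scoop between -0.06 and 0.06 m and z of knob2_mid in the frame of scoop below 0.045 m) and z of knob2_mid in the frame of scoop above 0 m)) and height (world z) of scoop above 0.075 m and height (world z) of each of stub0, stub1, stub2, stub3, stub4 below 0.055 m and x of stub0 in the frame of pan between -0.152 and 0.147 m and y of stub0 in the frame of pan between -0.067 and 0.067 m and z of each of stub0, stub1, stub2, stub3, stub4 in the frame of pan below 0.055 m and x of stub1 in the frame of pan between -0.152 and 0.147 m and y of stub1 in the frame of pan between -0.067 and 0.067 m and x of stub2 in the frame of pan between -0.152 and 0.147 m and y of stub2 in the frame of pan between -0.067 and 0.067 m and x of stub3 in the frame of pan between -0.152 and 0.147 m and y of stub3 in the frame of pan between -0.067 and 0.067 m and x of stub4 in the frame of pan between -0.152 and 0.147 m and y of stub4 in the frame of pan between -0.067 and 0.067 m), for 0.2 s.
At the end, for the whole second after the job is handed in: All three knobs lie at rest inside the parts box below its rim, all five stubs lie in the pan below its rim, and the scoop stands released, upright (within 0.1 rad) and at rest on the mat with the middle of its basket within 50 mm of the mat's centre (x of knob0_mid in the frame of parts_box between -0.081 and 0.081 m and y of knob0_mid in the frame of parts_box between -0.081 and 0.081 m and z of each of knob0_mid, knob1_mid, knob2_mid in the frame of parts_box below 0.055 m and linear speed of each of knob0, knob1, knob2 below 0.05 m/s and x of knob1_mid in the frame of parts_box between -0.081 and 0.081 m and y of knob1_mid in the frame of parts_box between -0.081 and 0.081 m and x of knob2_mid in the frame of parts_box between -0.081 and 0.081 m and y of knob2_mid in the frame of parts_box between -0.081 and 0.081 m and x of stub0 in the frame of pan between -0.152 and 0.147 m and y of stub0 in the frame of pan between -0.067 and 0.067 m and z of each of stub0, stub1, stub2, stub3, stub4 in the frame of pan below 0.055 m and x of stub1 in the frame of pan between -0.152 and 0.147 m and y of stub1 in the frame of pan between -0.067 and 0.067 m and x of stub2 in the frame of pan between -0.152 and 0.147 m and y of stub2 in the frame of pan between -0.067 and 0.067 m and x of stub3 in the frame of pan between -0.152 and 0.147 m and y of stub3 in the frame of pan between -0.067 and 0.067 m and x of stub4 in the frame of pan between -0.152 and 0.147 m and y of stub4 in the frame of pan between -0.067 and 0.067 m and angle between scoop's own z axis and vertical below 0.1 rad and horizontal distance between scoop and mat below 0.05 m and z of scoop in the frame of mat between 0 and 0.01 m and linear speed of scoop below 0.02 m/s); the robot touches nothing.
It fails at once if the fingers touch a knob or a stub (contact force between the fingers and knob0 above 0.3 N or contact force between the fingers and knob1 above 0.3 N or contact force between the fingers and knob2 above 0.3 N or contact force between the fingers and stub0 above 0.3 N or contact force between the fingers and stub1 above 0.3 N or contact force between the fingers and stub2 above 0.3 N or contact force between the fingers and stub3 above 0.3 N or contact force between the fingers and stub4 above 0.3 N).
It fails at once if a stub leaves the pan (x of any of stub0, stub1, stub2, stub3, stub4 in the frame of pan above 0.155 m or x of any of stub0, stub1, stub2, stub3, stub4 in the frame of pan below -0.16 m or y of any of stub0, stub1, stub2, stub3, stub4 in the frame of pan above 0.075 m or y of any of stub0, stub1, stub2, stub3, stub4 in the frame of pan below -0.075 m).
It fails at once if a knob falls hard: it moves faster than 1.9 m/s (a free fall of about 185 mm) (linear speed of any of knob0, knob1, knob2 above 1.9 m/s).
It fails at once if a bystander (hammer, file, V-block, bottle, brush) is moved by more than 20 mm (distance of any of hammer, file, v_block, oil_bottle, brush from where it was at the start of the episode above 0.02 m).
It also fails if it takes over 67 s, if anything falls off the work surface, if the arm or the gripper's body presses on something with over 40 N, if the wrist force passes 120 N, or if a joint passes its speed limit or range.

## Working session

There is one attempt and no reset: what is moved stays moved. The work goes in short steps, Python scripts to look and compute and a tool call to move; the robot and the scene stay as the last step left them, time stands still between calls to the robot, and variables do not carry over. Pictures are saved under pics/ and viewed, and the job is handed in when it is done.

Besides the shell and the picture viewer there is one more tool, called after "Request:" as name(argument=value, ...), one argument or row to a line, values as JSON. move_arm: Moves the arm, as the interface text tells. Its arguments: {"type":"object","properties":{"series":{"type":"array","items":{"type":"array","items":{"type":"array","items":{"type":"number"}}}}},"required":["series"]}

```bash
ls; mkdir -p pics
python3 - <<'E'
from station import r
import cv2
s=r.sense(); print({k:(v if not hasattr(v,'round') else v) for k,v in s.items()})
for n in("scene","top","wrist"):
    c=r.capture(n); cv2.imwrite(f"pics/{n}0.png",c["color"])
    print(n,{k:v for k,v in c.items() if k!="color"})
E
```

```text
pics
{'time_s': 0.0, 'joints': array([-6.09270452e+01,  2.20915333e+01,  3.79579858e-01, -3.01102520e-02,
       -6.84103762e+01, -1.48175544e+01]), 'joint_velocities': array([ 0.05120699, -0.04235344,  0.01297874,  0.07929071, -0.07555216,
       -0.00762148]), 'effort': array([ 3.89405670e-05, -3.90668142e+01,  1.87405479e+01,  4.21970710e+00,
        1.10950755e-02, -1.92310845e-04]), 'tcp_pos': array([ 0.15378887, -0.60516178,  0.2214472 ]), 'ee_rot': array([[-2.46056054e-01,  9.69255408e-01, -6.10363500e-04],
       [ 9.69253128e-01,  2.46056800e-01,  2.10344632e-03],
       [ 2.18896081e-03, -7.40310313e-05, -9.99997601e-01]]), 'wrist_force': array([ 0.40072272, -0.24500985,  0.57729974]), 'moment': array([0.01527397, 0.01095074, 0.02205561]), 'gripper_width': 0.9998447232958236}
scene {'fx': 354.00785741247427, 'fy': 354.00785741247427, 'cx': 256.3322946545337, 'cy': 193.55463322755026, 'rvec': array([ 1.24489965,  2.31078737, -0.95254761]), 'tvec': array([ 0.33991365, -0.28250967,  1.31556421])}
top {'fx': 433.55386500307856, 'fy': 433.55386500307856, 'cx': 241.99615866427595, 'cy': 194.2809256697581, 'rvec': array([ 2.19448933, -2.14215001,  0.05971474]), 'tvec': array([-0.0198179 ,  0.59119056,  1.06078763])}
wrist {'fx': 290.26074584710074, 'fy': 290.26074584710074, 'cx': 255.85830557645204, 'cy': 186.24224255836822, 'tool_from_camera': array([[ 9.99999992e-01,  1.22172761e-04, -4.06255570e-05,
         6.61236898e-04],
       [-1.07315249e-04,  9.65266877e-01,  2.61265852e-01,
        -7.12474773e-02],
       [ 7.11340748e-05, -2.61265845e-01,  9.65266882e-01,
        -1.61195937e-01],
       [ 0.00000000e+00,  0.00000000e+00,  0.00000000e+00,
         1.00000000e+00]])}
```

View pics/scene0.png

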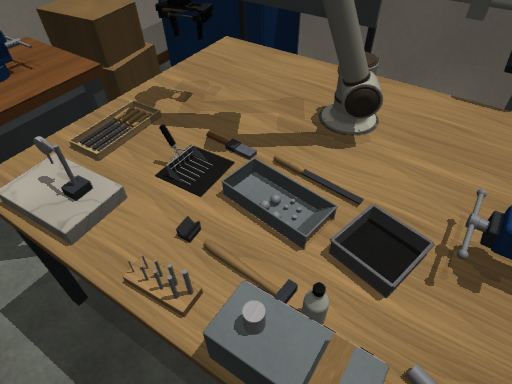

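View pics/top0.png

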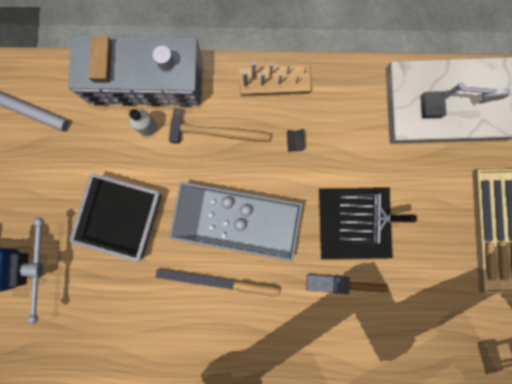

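View pics/wrist0.png

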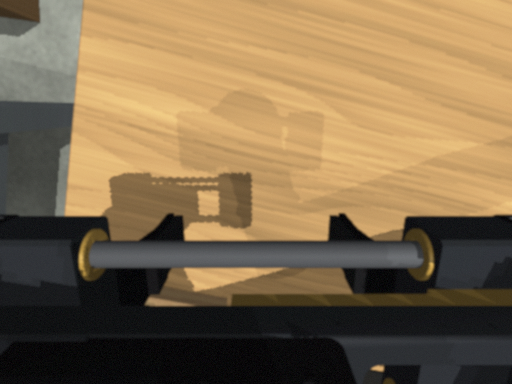

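The top view shows the box at about (117,217), the pan at (238,220) with three knobs near (228,203), (246,210), (241,225), and the scoop on its mat at (357,220) with its handle pointing to -y. I'll measure these next.

```bash
cat > h.py <<'E'
import numpy as np, cv2
from station import r
def cam(n):
    c=r.capture(n); c["K"]=np.array([[c["fx"],0,c["cx"]],[0,c["fy"],c["cy"]],[0,0,1]]); 
    if n!="wrist": c["R"]=cv2.Rodrigues(c["rvec"])[0]; c["C"]=-c["R"].T@c["tvec"]
    else:
        s=r.sense(); T=c["tool_from_camera"]; Rw=s["ee_rot"]@T[:3,:3]; c["R"]=Rw.T; c["C"]=s["tcp_pos"]+s["ee_rot"]@T[:3,3]
    return c
def ray(c,p,z):
    d=c["R"].T@np.linalg.inv(c["K"])@np.array([p[0],p[1],1.]); return c["C"]+d*(z-c["C"][2])/d[2]
def proj(c,P):
    q=c["K"]@c["R"]@(np.asarray(P,float)-c["C"]); return q[:2]/q[2]
E
python3 - <<'E'
from h import *
c=cam("top"); im=c["color"]
cv2.imwrite("pics/pan1.png",cv2.resize(im[170:270,160:312],None,fx=5,fy=5,interpolation=cv2.INTER_CUBIC))
cv2.imwrite("pics/mat1.png",cv2.resize(im[170:270,300:430],None,fx=5,fy=5,interpolation=cv2.INTER_CUBIC))
cv2.imwrite("pics/box1.png",cv2.resize(im[165:270,60:175],None,fx=5,fy=5,interpolation=cv2.INTER_CUBIC))
print(c["C"])
E
```

```text
[ 0.50510217 -0.03370239  1.10404047]
```

View pics/pan1.png

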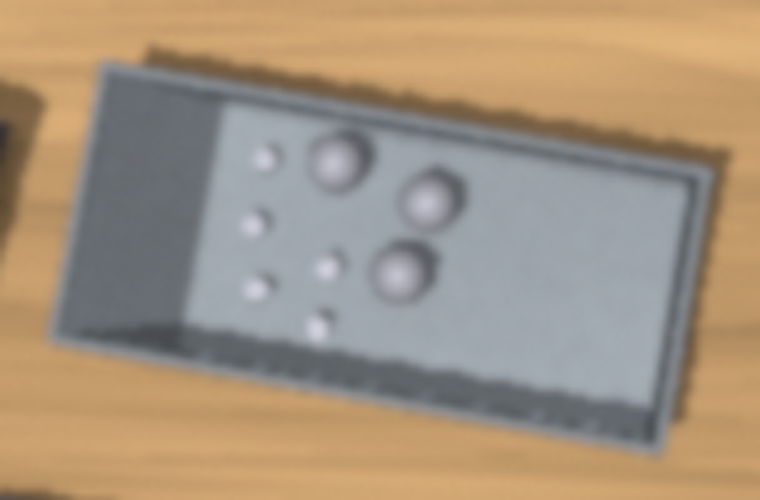

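View pics/mat1.png

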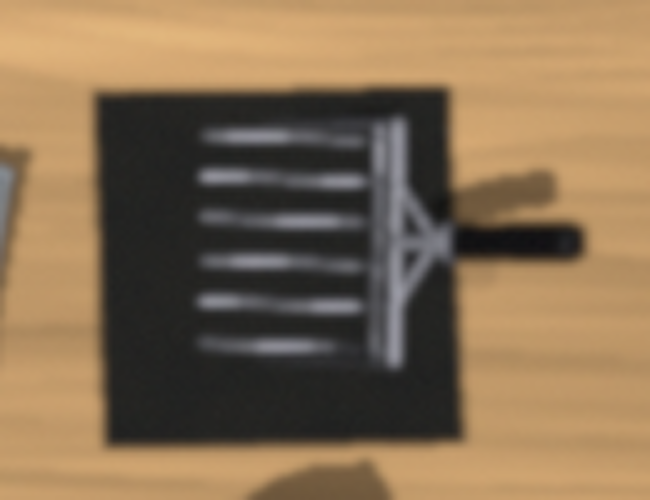

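View pics/box1.png

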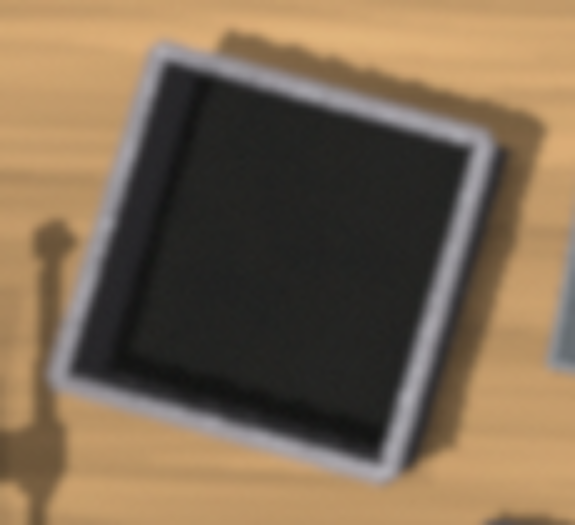

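Run:
```python
from h import *
np.set_printoptions(precision=4,suppress=True)
c=cam("top")
def P(e,o,z): return ray(c,(o[0]+(e[0]+.5)/5-.5,o[1]+(e[1]+.5)/5-.5),z)
po=(160,170)
pc=np.array([P(e,po,.055) for e in [(107,63),(714,165),(659,451),(50,340)]]) # slope-far, upright-far, upright-near, slope-near
print(pc, [np.linalg.norm(pc[i]-pc[i-1]) for i in range(4)])
slope=(pc[0]+pc[3])/2; up=(pc[1]+pc[2])/2
ax=(slope-up)[:2]; L=np.linalg.norm(ax); ax/=L; yaw=np.degrees(np.arctan2(ax[1],ax[0])); 
mid=(slope+up)[:2]/2; ay=np.array([-ax[1],ax[0]])
org=mid+ax*(.152-L/2 if 0 else (0.152-.1485)) # x range -152..145
org=mid-ax*((-0.152+0.145)/2)
print("pan yaw",yaw,"L",L,"org",org)
def topan(p): d=p[:2]-org; return np.array([d@ax,d@ay])*1000
for e in [(339,161),(430,200),(400,272)]: p=P(e,po,.017); print("knob",p,topan(p))
for e in [(268,157),(256,222),(260,287),(328,267),(320,327)]: p=P(e,po,.013); print("stub",p,topan(p))
b=np.array([P(e,(60,165),.055) for e in [(160,44),(497,133),(393,483),(50,382)]])
print(b,[np.linalg.norm(b[i]-b[i-1]) for i in range(4)],b.mean(0))
m=np.array([P(e,(300,170),.004) for e in [(95,95),(447,88),(463,438),(107,445)]])
print(m,[np.linalg.norm(m[i]-m[i-1]) for i in range(4)],m.mean(0))
so=(300,170)
t1,t2=P((200,135),so,.0055),P((198,345),so,.0055); c1,c2=P((400,120),so,.045),P((395,368),so,.045)
print("tips",t1,t2,np.linalg.norm(t1-t2),"bar",c1,c2,np.linalg.norm(c1-c2),"top",P((578,240),so,.137))
```

```text
[[ 0.6151  0.1433  0.055 ]
 [ 0.5722 -0.1528  0.055 ]
 [ 0.4345 -0.1285  0.055 ]
 [ 0.4799  0.1661  0.055 ]] [np.float64(0.13716492912483977), np.float64(0.29925259204553256), np.float64(0.13982427290112073), np.float64(0.29806825964632216)]
pan yaw 81.50304131934433 L 0.2986575233370087 org [0.5259 0.0105]
knob [0.5722 0.0309 0.017 ] [ 26.9866 -42.7499]
knob [ 0.5537 -0.0154  0.017 ] [-21.479  -31.2682]
knob [ 0.5173 -0.0012  0.017 ] [-12.8808   6.8224]
stub [0.5736 0.0671 0.013 ] [ 62.9963 -38.8099]
stub [0.5407 0.0721 0.013 ] [63.1302 -5.4639]
stub [0.5081 0.0691 0.013 ] [55.321  26.3403]
stub [0.5189 0.0351 0.013 ] [23.3579 10.5642]
stub [0.4888 0.0383 0.013 ] [22.0411 40.8345]
[[0.6319 0.3647 0.055 ]
 [0.5918 0.1964 0.055 ]
 [0.4213 0.2399 0.055 ]
 [0.4654 0.4098 0.055 ]] [np.float64(0.17250622389653153), np.float64(0.17294776727338615), np.float64(0.1760062695073324), np.float64(0.17546408800856914)] [0.5276 0.3027 0.055 ]
[[ 0.612  -0.1991  0.004 ]
 [ 0.6196 -0.3763  0.004 ]
 [ 0.4442 -0.3839  0.004 ]
 [ 0.436  -0.207   0.004 ]] [np.float64(0.1761653142345881), np.float64(0.1774051254280637), np.float64(0.17556556112638058), np.float64(0.1771002552437463)] [ 0.528  -0.2916  0.004 ]
tips [ 0.5928 -0.252   0.0055] [ 0.4871 -0.2517  0.0055] 0.10568827382552877 bar [ 0.5992 -0.3409  0.045 ] [ 0.4791 -0.3384  0.045 ] 0.12010407984397564 top [ 0.5397 -0.3922  0.137 ]
```

```bash
cat >> h.py <<'E'
from scipy.linalg import logm,expm
from scipy.spatial.transform import Rotation as Ro
np.set_printoptions(precision=4,suppress=True)
# scoop pose described by origin S, yaw (deg, x axis direction), nose-up pitch (deg)
def Rs(yaw,pitch): # scoop rotation
    return Ro.from_euler("ZYX",[yaw,-pitch,0],degrees=True).as_matrix()
GS=np.array([-.072,0,.0933])      # grasp point in scoop frame
A=30.
RST=np.array([[0,np.cos(np.radians(A)),np.sin(np.radians(A))],[1,0,0],[0,np.sin(np.radians(A)),-np.cos(np.radians(A))]]) # tool axes in scoop frame
def tool_for(S,yaw,pitch,back=0.):
    R=Rs(yaw,pitch)@RST
    G=np.asarray(S,float)+Rs(yaw,pitch)@GS
    T=np.eye(4);T[:3,:3]=R;T[:3,3]=G+R[:,2]*(.019-back);return T
def cur():
    s=r.sense();T=np.eye(4);T[:3,:3]=s["ee_rot"];T[:3,3]=s["tcp_pos"];return T
def rows(T,n=None,T0=None):
    T0=cur() if T0 is None else T0
    D=np.linalg.inv(T0)@T; L=np.real(logm(D))
    ang=np.degrees(np.linalg.norm([L[2,1],L[0,2],L[1,0]])); d=np.linalg.norm(L[:3,3])
    if n is None: n=int(np.ceil(max(ang/8,d/.045,1)))
    E=expm(L/n); rv=Ro.from_matrix(E[:3,:3]).as_rotvec(degrees=True)
    print(n,"rows of [cm,deg]:",np.round(E[:3,3]*100,3),np.round(rv,3),"tot ang",round(ang,1),"d",round(d,3))
def scoop(): # scoop pose presumed from the tool
    T=cur();R=T[:3,:3]@RST.T; S=T[:3,3]-T[:3,2]*.019-R@GS
    print("scoop S",S,"yaw",round(np.degrees(np.arctan2(R[1,0],R[0,0])),2),"pitch",round(np.degrees(np.arcsin(R[2,0])),2),"roll",round(np.degrees(np.arcsin(R[2,1])),2)); return S,R
E
python3 - <<'E'
from h import *
T=tool_for([.540,-.2975,.004],90.3,0,back=.12); print(T); rows(T)
E
```

```text
[[-1.     -0.0045 -0.0026  0.5406]
 [-0.0052  0.866   0.5    -0.42  ]
 [ 0.      0.5    -0.866   0.1848]
 [ 0.      0.      0.      1.    ]]
11 rows of [cm,deg]: [-1.684  3.732  1.154] [-2.308  1.803 -6.746] tot ang 80.9 d 0.468
```

Request:
move_arm(
  series=[
    [[-1.68, 3.73, 1.15, -2.31, 1.8, -6.75, 1], [-1.68, 3.73, 1.15, -2.31, 1.8, -6.75, 1], [-1.68, 3.73, 1.15, -2.31, 1.8, -6.75, 1], [-1.68, 3.73, 1.15, -2.31, 1.8, -6.75, 1], [-1.68, 3.73, 1.15, -2.31, 1.8, -6.75, 1], [-1.68, 3.73, 1.15, -2.31, 1.8, -6.75, 1], [-1.68, 3.73, 1.15, -2.31, 1.8, -6.75, 1], [-1.68, 3.73, 1.15, -2.31, 1.8, -6.75, 1], [-1.68, 3.73, 1.15, -2.31, 1.8, -6.75, 1], [-1.68, 3.73, 1.15, -2.31, 1.8, -6.75, 1], [-1.68, 3.73, 1.15, -2.31, 1.8, -6.75, 1], [0, 0, 0, 0, 0, 0, 1]],
  ],
)

```text
time_s: 1.75
tcp_pos: [0.5423, -0.4178, 0.1853]
ee_rot: [[-1.0, -0.009, -0.004], [-0.01, 0.866, 0.5], [-0.001, 0.5, -0.866]]
wrist_force: [0.2, -0.9, 0.6]
gripper_width: 1.0
```

Run:
```python
from h import *
print(r.sense()["joints"],cur())
rows(tool_for([.540,-.2975,.004],90.3,0,back=.0))
c=cam("wrist");cv2.imwrite("pics/w2.png",c["color"])
```

```text
[-35.7443  40.951   31.0782 -24.0576 -98.169   36.7034] [[-0.9999 -0.0093 -0.0037  0.5423]
 [-0.0099  0.8661  0.4998 -0.4178]
 [-0.0015  0.4998 -0.8661  0.1853]
 [ 0.      0.      0.      1.    ]]
3 rows of [cm,deg]: [ 0.054 -0.073  3.979] [-0.004 -0.02   0.092] tot ang 0.3 d 0.119
```

View pics/w2.png

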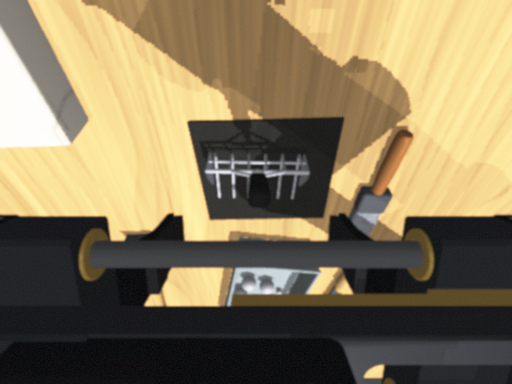

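The wrist view shows the handle end at about (260,190), on the centre column and midway between the fingers, so I'll advance and close.

Request:
move_arm(
  series=[
    [[0.04, -0.05, 3, 0, 0, 0.05, 1], [0.04, -0.05, 3, 0, 0, 0.05, 1], [0.04, -0.05, 3, 0, 0, 0.05, 1], [0.04, -0.05, 2.9, 0, 0, 0.05, 1], [0, 0, 0, 0, 0, 0, 1], [0, 0, 0, 0, 0, 0, -1], [0, 0, 0, 0, 0, 0, -1], [0, 0, 0, 0, 0, 0, -1], [0, 0, 0, 0, 0, 0, -1], [0, 0, 0, 0, 0, 0, -1], [0, 0, 0, 0, 0, 0, -1]],
  ],
)

```text
time_s: 3.18
tcp_pos: [0.5384, -0.3625, 0.0816]
ee_rot: [[-1.0, -0.002, -0.002], [-0.003, 0.867, 0.499], [0.001, 0.499, -0.867]]
wrist_force: [-0.6, 0.3, -0.8]
gripper_width: 0.407
```

Run:
```python
from h import *
s=r.sense();print(s["wrist_force"],s["moment"],s["gripper_width"]);scoop()
c=cam("top");cv2.imwrite("pics/t3.png",cv2.resize(c["color"][150:290,280:440],None,fx=5,fy=5,interpolation=cv2.INTER_CUBIC)[:600])
c=cam("wrist");cv2.imwrite("pics/w3.png",c["color"])
```

```text
[-0.5903  0.292  -0.8136] [-1.0135  0.1138 -0.0022] 0.40730317088409973
scoop S [ 0.5382 -0.3001  0.0047] yaw 90.17 pitch -0.06 roll 0.04
```

View pics/t3.png

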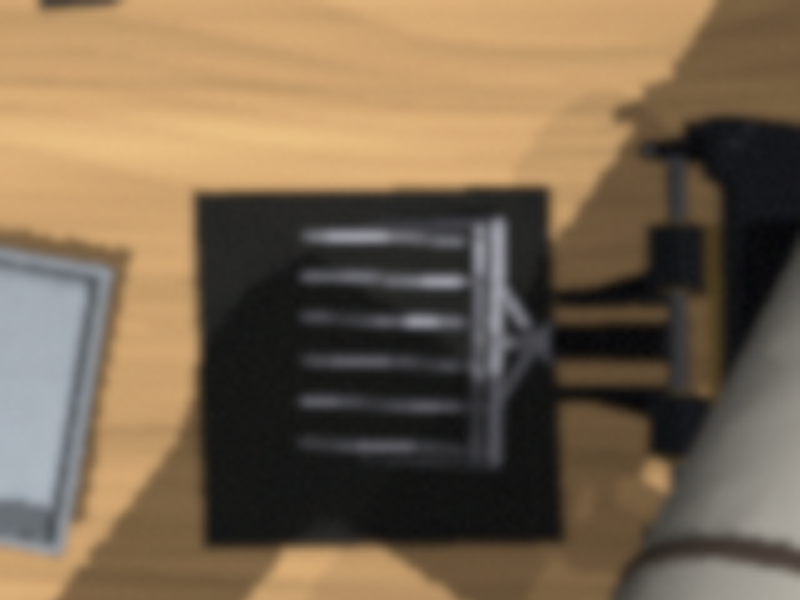

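View pics/w3.png

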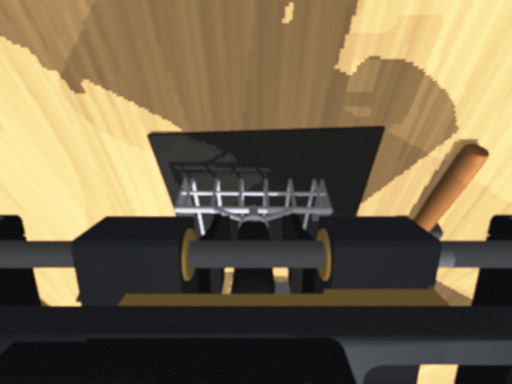

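The jaws are centred on the grip but still closing (35 mm), so they need more time.

Request:
move_arm(
  series=[
    [[0, 0, 0, 0, 0, 0, -1], [0, 0, 0, 0, 0, 0, -1], [0, 0, 0, 0, 0, 0, -1], [0, 0, 0, 0, 0, 0, -1], [0, 0, 0, 0, 0, 0, -1], [0, 0, 0, 0, 0, 0, -1]],
  ],
)

```text
time_s: 4.03
tcp_pos: [0.5386, -0.3626, 0.0817]
ee_rot: [[-1.0, -0.002, -0.001], [-0.003, 0.867, 0.499], [0.0, 0.499, -0.867]]
wrist_force: [1.2, -0.6, 0.4]
gripper_width: 0.205
```

Run:
```python
from h import *
s=r.sense();print(s["wrist_force"],s["moment"],s["gripper_width"]);S,R=scoop()
T=tool_for([.5384,-.2995,.135],90.2,0);rows(T,4)
```

```text
[ 1.2356 -0.639   0.3883] [-1.1955 -0.5933 -0.3925] 0.20501484897123257
scoop S [ 0.5385 -0.3002  0.0047] yaw 90.16 pitch -0.08 roll 0.01
4 rows of [cm,deg]: [ 0.     1.637 -2.812] [-0.02   0.004 -0.01 ] tot ang 0.1 d 0.13
```

Gripped at 18 mm, as expected. Lifting.

Request:
move_arm(
  series=[
    [[0, 0.5, -0.87, 0, 0, 0, -1], [0, 1, -1.73, 0, 0, 0, -1], [0, 1.5, -2.6, 0, 0, 0, -1], [0, 1.75, -3.03, 0, 0, 0, -1], [0, 1.5, -2.6, 0, 0, 0, -1], [0, 0.3, -0.5, 0, 0, 0, -1], [0, 0, 0, 0, 0, 0, -1]],
  ],
)

```text
time_s: 4.9
tcp_pos: [0.5382, -0.362, 0.2125]
ee_rot: [[-1.0, -0.002, -0.002], [-0.003, 0.866, 0.499], [0.001, 0.499, -0.866]]
wrist_force: [0.1, 1.0, -3.1]
gripper_width: 0.204
```

Run:
```python
from h import *
s=r.sense();print(s["wrist_force"],s["moment"],s["gripper_width"]);S,R=scoop()
c=cam("scene");cv2.imwrite("pics/s4.png",cv2.resize(c["color"][80:220,120:320],None,fx=4,fy=4,interpolation=cv2.INTER_CUBIC))
for p in ([0.045,-.0525,.0015],[0.045,.0525,.0015],[-.041,-.06,.041],[-.041,.06,.041]):
    q=proj(c,S+R@np.array(p)); print(q,(q-[120,80])*4)
c=cam("top");cv2.imwrite("pics/t4.png",cv2.resize(c["color"][150:290,280:440],None,fx=5,fy=5,interpolation=cv2.INTER_CUBIC)[:600])
for p in ([0.045,-.0525,.0015],[0.045,.0525,.0015],[-.041,-.06,.041],[-.041,.06,.041]):
    q=proj(c,S+R@np.array(p)); print(q,(q-[280,150])*5)
```

```text
[ 0.0751  0.9687 -3.1205] [-1.5142  0.1163  0.0406] 0.2037606221098898
scoop S [ 0.5379 -0.2996  0.1357] yaw 90.16 pitch -0.04 roll 0.04
[183.65   148.6656] [254.5998 274.6626]
[207.6711 129.7842] [350.6842 199.1366]
[156.1186 128.2884] [144.4745 193.1535]
[185.1374 108.2646] [260.5496 113.0585]
[352.5502 193.2928] [362.7511 216.4639]
[352.466  240.7281] [362.3298 453.6404]
[397.4297 189.0546] [587.1486 195.2729]
[397.8031 245.7269] [589.0157 478.6346]
```

View pics/s4.png

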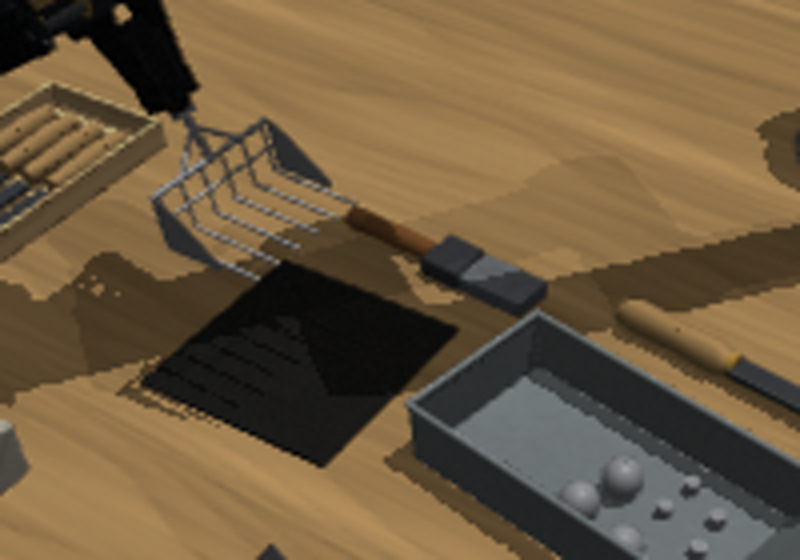

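View pics/t4.png

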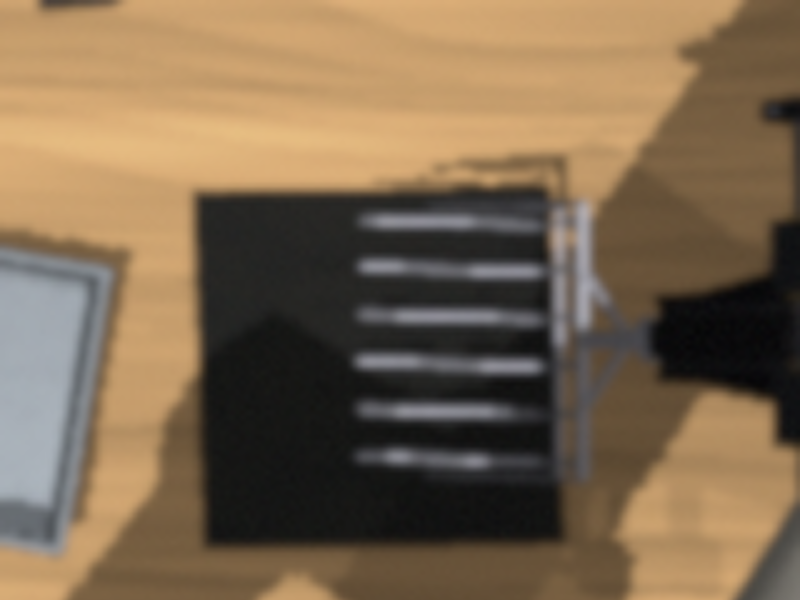

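The scoop hangs level; predicted and seen rod tips agree within about 1 px (tips at x≈362, rows 220–457 in the enlarged top view). Next I'll move it above the clear end of the pan.

```bash
cat >> h.py <<'E'
PO=np.array([.5259,.0105]); PY=81.3
def panS(x,y,z,dx=.0016):
    a=np.radians(PY); return np.array([PO[0]+x*np.cos(a)-y*np.sin(a)+dx,PO[1]+x*np.sin(a)+y*np.cos(a),z])
E
python3 - <<'E'
from h import *
print(panS(-.097,0,.09))
rows(tool_for(panS(-.097,0,.09),PY,0),7)
E
```

```text
[ 0.5128 -0.0854  0.09  ]
7 rows of [cm,deg]: [0.686 2.309 2.063] [ 0.007 -0.656  1.082] tot ang 8.9 d 0.222
```

Request:
move_arm(
  series=[
    [[0.69, 2.31, 2.06, 0, -0.66, 1.08, -1], [0.69, 2.31, 2.06, 0, -0.66, 1.08, -1], [0.69, 2.31, 2.06, 0, -0.66, 1.08, -1], [0.69, 2.31, 2.06, 0, -0.66, 1.08, -1], [0.69, 2.31, 2.06, 0, -0.66, 1.08, -1], [0.69, 2.31, 2.06, 0, -0.66, 1.08, -1], [0.69, 2.31, 2.06, 0, -0.66, 1.08, -1], [0, 0, 0, 0, 0, 0, -1], [0, 0, 0, 0, 0, 0, -1]],
  ],
)

```text
time_s: 6.12
tcp_pos: [0.5036, -0.148, 0.1675]
ee_rot: [[-0.989, 0.13, 0.077], [0.151, 0.857, 0.493], [-0.002, 0.499, -0.867]]
wrist_force: [0.7, -0.1, -1.8]
gripper_width: 0.206
```

Run:
```python
from h import *
s=r.sense();print(s["wrist_force"],s["moment"],s["gripper_width"]);S,R=scoop()
c=cam("top");im=cv2.resize(c["color"][165:275,160:320],None,fx=5,fy=5,interpolation=cv2.INTER_CUBIC);
for p in ([0.045,-.0525,.0015],[0.045,.0525,.0015],[-.041,-.06,.041],[-.041,.06,.041]):
    q=(proj(c,S+R@np.array(p))-[160,165])*5; cv2.circle(im,tuple(int(v) for v in q),4,(0,0,255),1); print(q)
cv2.imwrite("pics/t5.png",im)
```

```text
[ 0.7212 -0.1016 -1.8324] [-1.4379  0.3222 -0.073 ] 0.20577198964980511
scoop S [ 0.5131 -0.0863  0.0906] yaw 81.34 pitch -0.07 roll -0.12
[499.8832 178.7669]
[460.8857 401.2471]
[693.4089 189.9934]
[648.5951 455.7874]
```

View pics/t5.png

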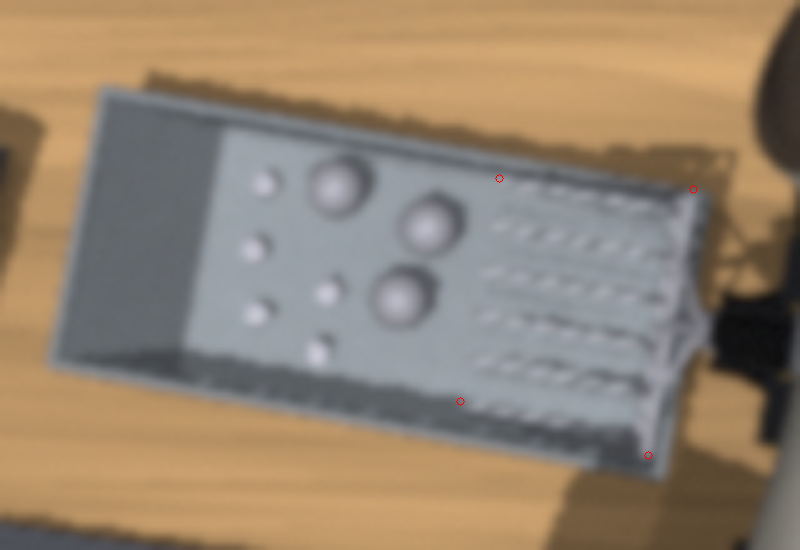

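Run:
```python
from h import *
rows(tool_for(panS(-.097,0,.010,.0018),PY,0),4)
c=dict();
```

```text
4 rows of [cm,deg]: [ 0.013 -0.985  1.764] [-0.017  0.031  0.017] tot ang 0.2 d 0.081
```

Request:
move_arm(
  series=[
    [[0.01, -0.98, 1.76, 0, 0, 0, -1], [0.01, -0.98, 1.76, 0, 0, 0, -1], [0.01, -0.98, 1.76, 0, 0, 0, -1], [0.01, -0.98, 1.76, 0, 0, 0, -1], [0, 0, 0, 0, 0, 0, -1], [0, 0, 0, 0, 0, 0, -1]],
  ],
)

```text
time_s: 6.92
tcp_pos: [0.5043, -0.1468, 0.0878]
ee_rot: [[-0.989, 0.129, 0.079], [0.151, 0.857, 0.493], [-0.004, 0.499, -0.867]]
wrist_force: [1.1, 0.2, -2.3]
gripper_width: 0.206
```

Run:
```python
from h import *
s=r.sense();print(s["wrist_force"],s["moment"],s["gripper_width"]);S,R=scoop()
c=cam("top");im=cv2.resize(c["color"][165:275,160:320],None,fx=5,fy=5,interpolation=cv2.INTER_CUBIC);
for p in ([0.045,-.0525,.0015],[0.045,.0525,.0015],[-.041,-.06,.041],[-.041,.06,.041]):
    q=(proj(c,S+R@np.array(p))-[160,165])*5; cv2.circle(im,tuple(int(v) for v in q),4,(0,0,255),1)
cv2.imwrite("pics/t6.png",im)
c=cam("scene");im=cv2.resize(c["color"][130:250,200:350],None,fx=5,fy=5,interpolation=cv2.INTER_CUBIC);
for p in ([0.045,-.0525,.0015],[0.045,.0525,.0015],[-.041,-.06,.041],[-.041,.06,.041]):
    q=(proj(c,S+R@np.array(p))-[200,130])*5; cv2.circle(im,tuple(int(v) for v in q),4,(0,0,255),1)
cv2.imwrite("pics/s6.png",im)
```

```text
[ 1.0547  0.1518 -2.3328] [-1.3989  0.3178 -0.0138] 0.2062617003367615
scoop S [ 0.514  -0.0852  0.0108] yaw 81.32 pitch -0.07 roll -0.23
```

View pics/t6.png

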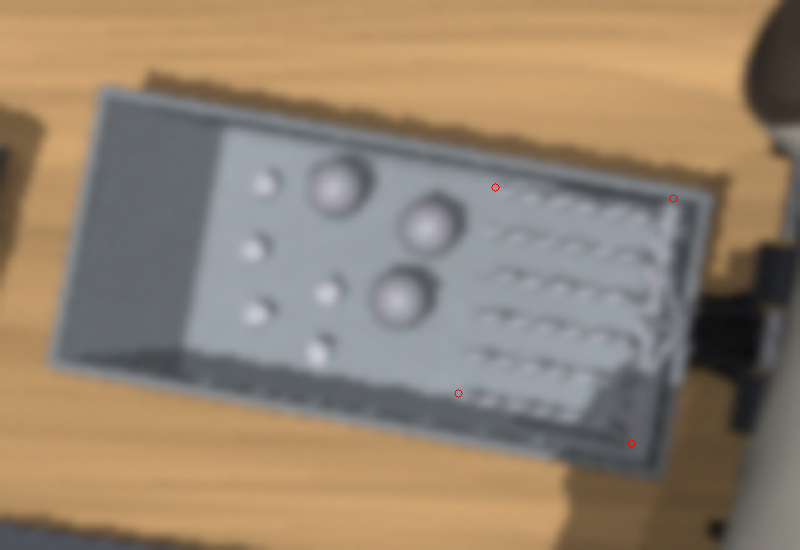

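View pics/s6.png

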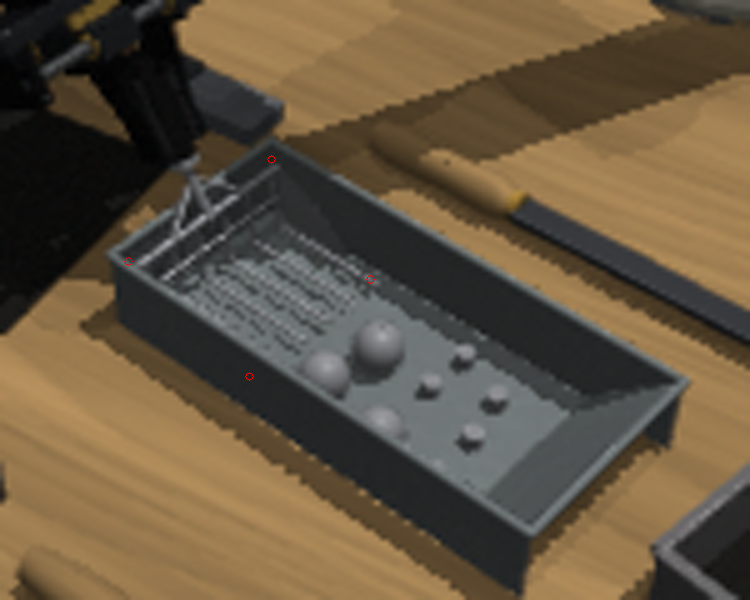

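Request:
move_arm(
  series=[
    [[0.1, -0.17, 0.3, 0, 0, 0, -1], [0, -0.15, 0.26, 0, 0, 0, -1], [0, -0.05, 0.09, 0, 0, 0, -1], [0, -0.03, 0.05, 0, 0, 0, -1], [0, 0, 0, 0, 0, 0, -1]],
  ],
)

```text
time_s: 7.65
tcp_pos: [0.5028, -0.1464, 0.0797]
ee_rot: [[-0.989, 0.129, 0.078], [0.151, 0.857, 0.493], [-0.003, 0.499, -0.866]]
wrist_force: [-1.6, -0.8, -1.2]
gripper_width: 0.203
```

Run:
```python
from h import *
s=r.sense();print(s["wrist_force"],s["moment"],s["gripper_width"]);S,R=scoop()
```

```text
[-1.6058 -0.7575 -1.1728] [-1.1495  0.47    0.1042] 0.20294902322328998
scoop S [ 0.5125 -0.0847  0.0028] yaw 81.32 pitch -0.04 roll -0.19
```

Request:
move_arm(
  series=[
    [[0, -0.04, 0.07, 0, 0, 0, -1], [0, 0.35, 0.2, 0, 0, 0, -1], [0, 0.52, 0.3, 0, 0, 0, -1], [0, 0.61, 0.35, 0, 0, 0, -1], [0, 0.61, 0.35, 0, 0, 0, -1], [0, 0.61, 0.35, 0, 0, 0, -1], [0, 0.61, 0.35, 0, 0, 0, -1], [0, 0.61, 0.35, 0, 0, 0, -1], [0, 0.61, 0.35, 0, 0, 0, -1]],
  ],
)

```text
time_s: 8.78
tcp_pos: [0.5122, -0.0962, 0.08]
ee_rot: [[-0.989, 0.127, 0.081], [0.151, 0.858, 0.49], [-0.008, 0.497, -0.868]]
wrist_force: [0.2, -6.0, 5.2]
gripper_width: 0.203
```

```bash
cat > look.py <<'E'
from h import *
import sys
n=sys.argv[1]
s=r.sense();print(s["wrist_force"],s["moment"],s["gripper_width"]);S,R=scoop()
c=cam("top");im1=cv2.resize(c["color"][180:265,165:310],None,fx=5,fy=5,interpolation=cv2.INTER_CUBIC)[:300]
im1=cv2.resize(c["color"][182:262,168:308],None,fx=4,fy=4,interpolation=cv2.INTER_CUBIC)
c=cam("scene");im2=cv2.resize(c["color"][140:245,205:345],None,fx=4,fy=4,interpolation=cv2.INTER_CUBIC)
im=np.zeros((600,560,3),np.uint8); im[:260]=im1[30:290]; im[260:600]=im2[60:400]
cv2.imwrite(f"pics/{n}.png",im)
E
python3 look.py l7
```

```text
[ 0.2081 -6.0097  5.1639] [-1.4826  0.4747  0.0449] 0.20323152344930848
scoop S [ 0.5222 -0.0348  0.003 ] yaw 81.32 pitch -0.2 roll -0.43
```

View pics/l7.png

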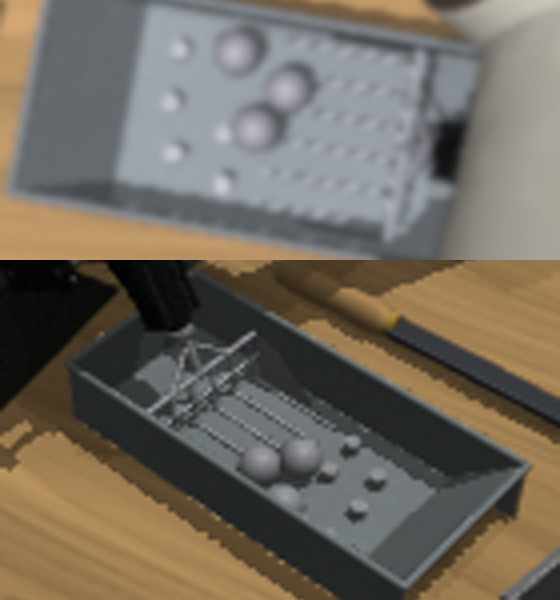

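The scoop is pushing knobs 1 and 2 ahead of the tips on the floor, and the stubs haven't been reached. Continuing toward the slope.

Request:
move_arm(
  series=[
    [[0, 0.62, 0.33, 0, 0, 0, -1], [0, 0.61, 0.35, 0, 0, 0, -1], [0, 0.61, 0.35, 0, 0, 0, -1], [0, 0.61, 0.35, 0, 0, 0, -1], [0, 0.61, 0.35, 0, 0, 0, -1], [0, 0.61, 0.35, 0, 0, 0, -1], [0, 0.61, 0.35, 0, 0, 0, -1]],
  ],
)

```text
time_s: 9.75
tcp_pos: [0.519, -0.0471, 0.0798]
ee_rot: [[-0.989, 0.128, 0.08], [0.151, 0.858, 0.492], [-0.006, 0.498, -0.867]]
wrist_force: [-0.4, -6.2, 5.4]
gripper_width: 0.202
```

```bash
python3 look.py l8
```

```text
[-0.4192 -6.1645  5.3636] [-1.4693  0.4736  0.0406] 0.2016877066692788
scoop S [0.5288 0.0144 0.0028] yaw 81.31 pitch -0.14 roll -0.32
```

View pics/l8.png

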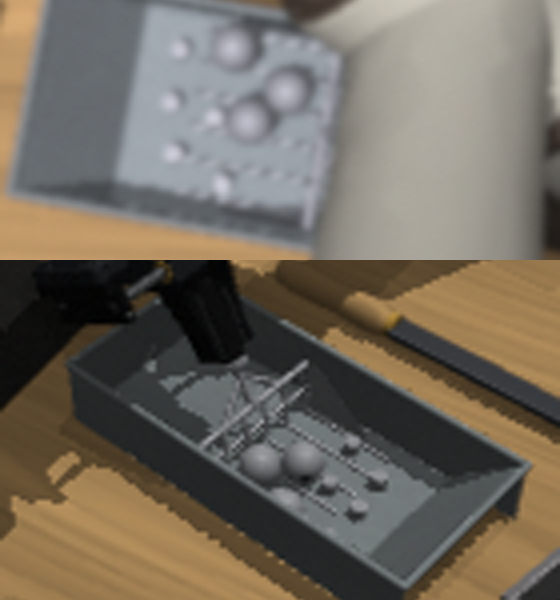

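Run:
```python
from h import *
c=cam("top")
S,R=scoop()
ia=np.radians(PY); ax=np.array([np.cos(ia),np.sin(ia)]);ay=np.array([-ax[1],ax[0]])
for nm,e,z in [("k0",(236,48),.017),("k1",(287,90),.018),("k2",(250,120),.018),("s",(215,118),.013),("s",(224,183),.013),("s",(180,48),.013),("s",(173,101),.013),("s",(175,152),.013)]:
    p=ray(c,(168+(e[0]+.5)/4-.5,182+(e[1]+30.5)/4-.5),z); q=(R.T@(p+[.0018,0,0]-S))*1000
    d=p[:2]-PO; print(nm,"pan",np.round([d@ax*1000,d@ay*1000],1),"scoop",np.round(q,1))
```

```text
scoop S [0.5288 0.0155 0.0027] yaw 81.29 pitch -0.04 roll -0.29
k0 pan [ 29.4 -44. ] scoop [ 24.2 -43.8  14.1]
k1 pan [ -6.9 -23.6] scoop [-12.1 -23.4  15.2]
k2 pan [12.6 -1.1] scoop [ 7.4 -0.8 15.3]
s pan [34.8  1.5] scoop [29.6  1.8 10.4]
s pan [21.9 40.6] scoop [16.7 40.8 10.5]
s pan [ 64.5 -38.1] scoop [ 59.4 -37.8  10.2]
s pan [62.8 -4.4] scoop [57.6 -4.1 10.3]
s pan [55.7 26.9] scoop [50.6 27.2 10.5]
```

All three knobs sit inside the scoop in the gaps at y=-42, -21 and 0, with scoop x from -12 to 24, and the stubs lie between the rods. I'll tip the nose up about the rear, then lift.

Run:
```python
from h import *
S,R=scoop(); S=S.copy(); S[2]=.0027
P=S+Rs(PY,0)@[-.035,0,0]+[0,0,.002]
S2=P-Rs(PY,13)@np.array([-.035,0,0])
T=tool_for(S2,PY,13); rows(T,7); T3=tool_for(S2+[0,0,.09],PY,13); rows(T3,9,T0=T)
```

```text
scoop S [0.5288 0.0155 0.0027] yaw 81.29 pitch -0.04 roll -0.29
7 rows of [cm,deg]: [-0.006 -0.245 -0.067] [-1.863  0.034  0.023] tot ang 13.0 d 0.018
9 rows of [cm,deg]: [-0.     0.682 -0.731] [ 0. -0.  0.] tot ang 0.0 d 0.09
```

Request:
move_arm(
  series=[
    [[0, -0.24, -0.08, -1.86, 0, 0, -1], [0, -0.24, -0.07, -1.86, 0, 0, -1], [0, -0.24, -0.07, -1.86, 0, 0, -1], [0, -0.24, -0.07, -1.86, 0, 0, -1], [0, -0.24, -0.07, -1.86, 0, 0, -1], [0, -0.24, -0.07, -1.86, 0, 0, -1], [0, -0.24, -0.07, -1.86, 0, 0, -1], [0, 0, 0, 0, 0, 0, -1], [0, 0.15, -0.16, 0, 0, 0, -1], [0, 0.3, -0.32, 0, 0, 0, -1], [0, 0.3, -0.32, 0, 0, 0, -1], [0, 0, 0, 0, 0, 0, -1]],
  ],
)

```text
time_s: 11.4
tcp_pos: [0.5161, -0.0623, 0.0852]
ee_rot: [[-0.989, 0.107, 0.106], [0.151, 0.724, 0.673], [-0.005, 0.681, -0.732]]
wrist_force: [0.6, 0.4, -5.2]
gripper_width: 0.202
```

```bash
python3 look.py l9
```

```text
[ 0.6218  0.3836 -5.2022] [-2.7872  0.5541  0.01  ] 0.20157435860643258
scoop S [0.5282 0.0149 0.0243] yaw 81.4 pitch 12.95 roll -0.29
```

View pics/l9.png

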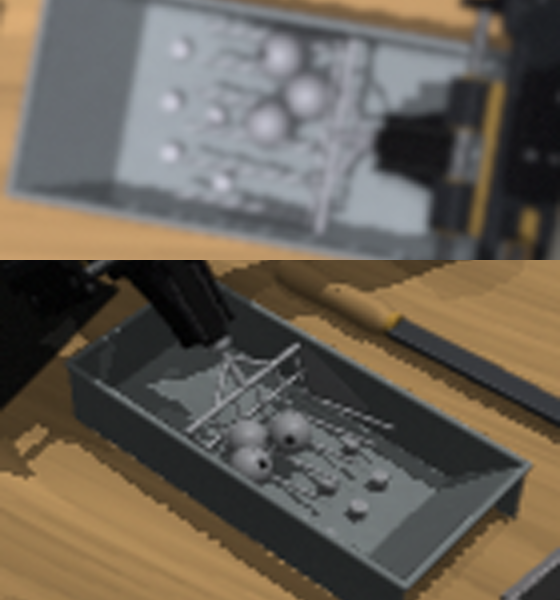

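The knobs have rolled to the back and all five stubs are still on the floor. Lifting clear.

Request:
move_arm(
  series=[
    [[0, 0.3, -0.32, 0, 0, 0, -1], [0, 0.6, -0.65, 0, 0, 0, -1], [0, 0.8, -0.87, 0, 0, 0, -1], [0, 0.8, -0.87, 0, 0, 0, -1], [0, 0.8, -0.87, 0, 0, 0, -1], [0, 0.8, -0.87, 0, 0, 0, -1], [0, 0.8, -0.87, 0, 0, 0, -1], [0, 0.8, -0.87, 0, 0, 0, -1], [0, 0.8, -0.87, 0, 0, 0, -1], [0, 0.3, -0.32, 0, 0, 0, -1], [0, 0, 0, 0, 0, 0, -1], [0, 0, 0, 0, 0, 0, -1]],
  ],
)

```text
time_s: 13.0
tcp_pos: [0.515, -0.0628, 0.1842]
ee_rot: [[-0.989, 0.109, 0.105], [0.151, 0.723, 0.674], [-0.002, 0.682, -0.732]]
wrist_force: [-0.3, 0.2, -5.5]
gripper_width: 0.208
```

```bash
python3 look.py l10
python3 - <<'E'
from h import *
c=cam("wrist");cv2.imwrite("pics/w10.png",c["color"])
c=cam("scene");cv2.imwrite("pics/s10.png",cv2.resize(c["color"][90:240,190:350],None,fx=4,fy=4,interpolation=cv2.INTER_CUBIC))
S,R=scoop()
for p in ([0.045,-.0525,.0015],[0.045,.0525,.0015],[-.041,-.06,.041],[-.041,.06,.041]): print((proj(c,S+R@np.array(p))-[190,90])*4)
E
```

```text
[-0.2873  0.244  -5.4541] [-2.7374  0.5985  0.0489] 0.20845303358123501
scoop S [0.5269 0.0144 0.1234] yaw 81.33 pitch 12.98 roll -0.12
scoop S [0.5271 0.0143 0.1235] yaw 81.33 pitch 12.98 roll -0.14
[355.7791 402.2832]
[459.9266 316.6134]
[235.4349 317.3485]
[357.9505 228.51  ]
```

View pics/l10.png

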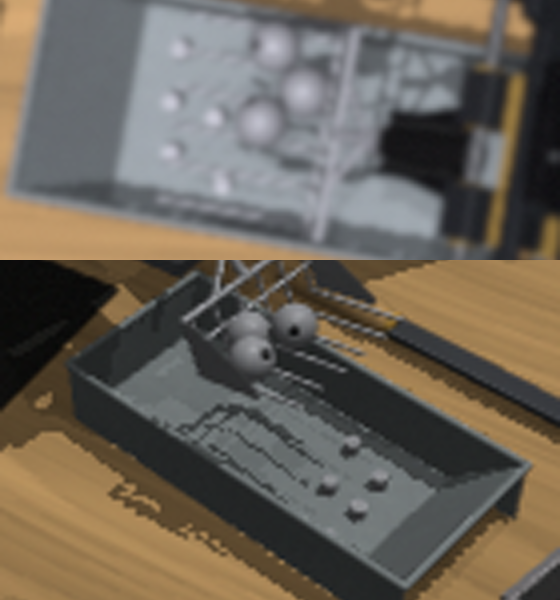

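View pics/s10.png

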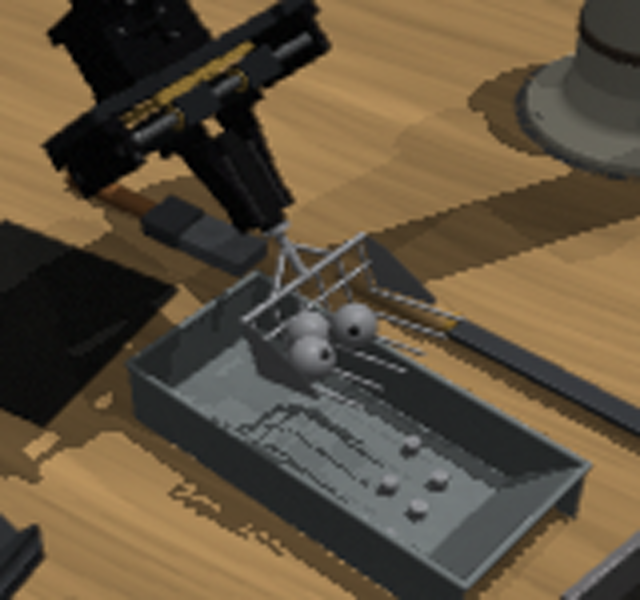

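All three knobs ride in the scoop (scene view, around (315,340)), and all five stubs are in the pan. Carrying to the box.

```bash
cat >> h.py <<'E'
BO=np.array([.5276,.3027]); BY=76.5
def boxS(x,y,z,dx=.0018):
    a=np.radians(BY); return np.array([BO[0]+x*np.cos(a)-y*np.sin(a)+dx,BO[1]+x*np.sin(a)+y*np.cos(a),z])
E
python3 - <<'E'
from h import *
T=tool_for(boxS(-.005,0,.1235),BY,13); rows(T,11); 
T2=tool_for(boxS(-.005,0,.025),BY,8); rows(T2,7,T0=T)
E
```

```text
11 rows of [cm,deg]: [0.535 1.854 1.727] [-0.001 -0.288  0.328] tot ang 4.8 d 0.285
7 rows of [cm,deg]: [-0.    -0.799  1.046] [ 0.714 -0.     0.   ] tot ang 5.0 d 0.092
```

Request:
move_arm(
  series=[
    [[0.27, 0.93, 0.86, 0, -0.15, 0.16, -1], [0.53, 1.85, 1.73, 0, -0.29, 0.33, -1], [0.53, 1.85, 1.73, 0, -0.29, 0.33, -1], [0.53, 1.85, 1.73, 0, -0.29, 0.33, -1], [0.53, 1.85, 1.73, 0, -0.29, 0.33, -1], [0.53, 1.85, 1.73, 0, -0.29, 0.33, -1], [0.53, 1.85, 1.73, 0, -0.29, 0.33, -1], [0.53, 1.85, 1.73, 0, -0.29, 0.33, -1], [0.53, 1.85, 1.73, 0, -0.29, 0.33, -1], [0.53, 1.85, 1.73, 0, -0.29, 0.33, -1], [0.53, 1.85, 1.73, 0, -0.29, 0.33, -1], [0.27, 0.93, 0.86, 0, -0.15, 0.16, -1]],
  ],
)

```text
time_s: 14.7
tcp_pos: [0.5089, 0.2233, 0.184]
ee_rot: [[-0.973, 0.17, 0.157], [0.232, 0.711, 0.664], [0.001, 0.682, -0.731]]
wrist_force: [-0.5, -0.5, -5.2]
gripper_width: 0.206
```

Run:
```python
from h import *
S,R=scoop(); print(r.sense()["wrist_force"],r.sense()["joints"])
c=cam("top");cv2.imwrite("pics/t11.png",cv2.resize(c["color"][150:280,60:220],None,fx=4,fy=4,interpolation=cv2.INTER_CUBIC))
rows(tool_for(boxS(-.005,0,.025),BY,8),7)
```

```text
scoop S [0.527  0.2994 0.1231] yaw 76.6 pitch 12.99 roll 0.07
[-0.5451 -0.5242 -5.1976] [ 15.3276  13.386  -13.8533 -50.0824 -51.2877  -0.068 ]
7 rows of [cm,deg]: [-0.021 -0.821  1.025] [ 0.721 -0.019  0.007] tot ang 5.0 d 0.092
```

View pics/t11.png

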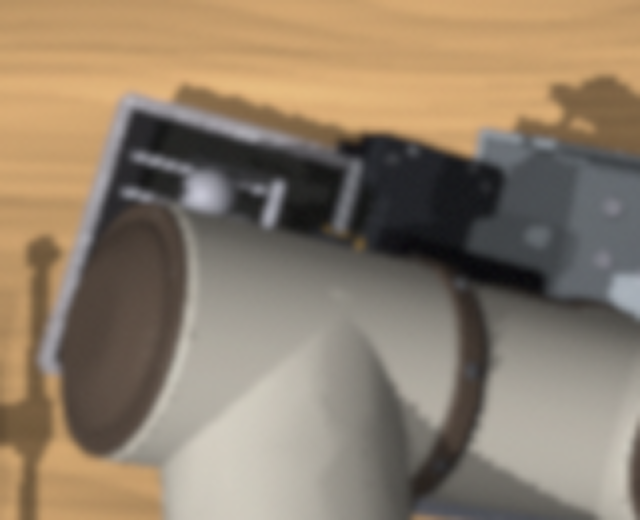

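Request:
move_arm(
  series=[
    [[-0.02, -0.6, 0.7, 0.4, 0, 0, -1], [-0.02, -0.82, 1.02, 0.72, 0, 0, -1], [-0.02, -0.82, 1.02, 0.72, 0, 0, -1], [-0.02, -0.82, 1.02, 0.72, 0, 0, -1], [-0.02, -0.82, 1.02, 0.72, 0, 0, -1], [-0.02, -0.82, 1.02, 0.72, 0, 0, -1], [-0.02, -0.7, 0.9, 0.72, 0, 0, -1], [0, -0.3, 0.4, 0, 0, 0, -1], [0, 0, 0, 0, 0, 0, -1]],
  ],
)

```text
time_s: 15.88
tcp_pos: [0.5128, 0.2246, 0.0929]
ee_rot: [[-0.972, 0.183, 0.145], [0.234, 0.764, 0.602], [-0.001, 0.619, -0.785]]
wrist_force: [-0.9, -0.7, -4.3]
gripper_width: 0.208
```

Run:
```python
from h import *
S,R=scoop(); print(r.sense()["wrist_force"])
c=cam("scene");cv2.imwrite("pics/s12.png",cv2.resize(c["color"][130:300,290:450],None,fx=3.5,fy=3.5,interpolation=cv2.INTER_CUBIC))
tip=boxS(.045,0,.013)
T=tool_for(tip-Rs(BY,-20)@[.045,0,0],BY,-20); rows(T,7)
T2=tool_for(tip-Rs(BY,-45)@[.045,0,0],BY,-45); rows(T2,7,T0=T)
```

```text
scoop S [0.5299 0.2954 0.0258] yaw 76.48 pitch 8.25 roll -0.03
[-0.9379 -0.732  -4.2601]
7 rows of [cm,deg]: [ 0.034  0.83  -0.052] [4.038 0.013 0.001] tot ang 28.3 d 0.058
7 rows of [cm,deg]: [ 0.     0.76  -0.317] [ 3.571  0.    -0.   ] tot ang 25.0 d 0.058
```

View pics/s12.png

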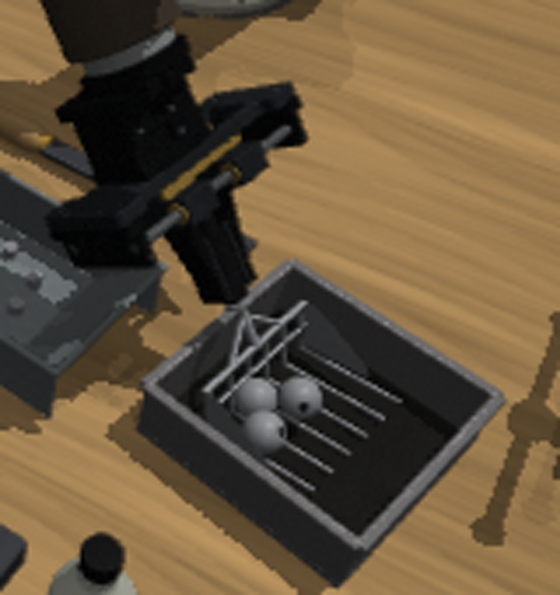

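The scoop is in the box with all three knobs aboard. Now I'll tip with the mouth low.

Run:
```python
from h import *
tip=boxS(.030,0,.013)
T=tool_for(tip-Rs(BY,-20)@[.045,0,0],BY,-20); rows(T,7)
T2=tool_for(tip-Rs(BY,-45)@[.045,0,0],BY,-45); rows(T2,7,T0=T)
```

```text
7 rows of [cm,deg]: [ 0.034  0.636 -0.148] [4.038 0.013 0.001] tot ang 28.3 d 0.046
7 rows of [cm,deg]: [ 0.     0.76  -0.317] [ 3.571  0.    -0.   ] tot ang 25.0 d 0.058
```

Request:
move_arm(
  series=[
    [[0.03, 0.64, -0.15, 4.04, 0, 0, -1], [0.03, 0.64, -0.15, 4.04, 0, 0, -1], [0.03, 0.64, -0.15, 4.04, 0, 0, -1], [0.03, 0.64, -0.15, 4.04, 0, 0, -1], [0.03, 0.64, -0.15, 4.04, 0, 0, -1], [0.03, 0.64, -0.15, 4.04, 0, 0, -1], [0.03, 0.64, -0.15, 4.04, 0, 0, -1], [0, 0, 0, 0, 0, 0, -1], [0, 0, 0, 0, 0, 0, -1]],
  ],
)

```text
time_s: 17.05
tcp_pos: [0.5192, 0.2596, 0.1229]
ee_rot: [[-0.972, 0.231, 0.043], [0.235, 0.957, 0.171], [-0.001, 0.176, -0.984]]
wrist_force: [-0.7, -0.2, -2.1]
gripper_width: 0.2
```

Run:
```python
from h import *
S,R=scoop(); print(r.sense()["wrist_force"],r.sense()["joints"])
c=cam("scene");cv2.imwrite("pics/s13.png",cv2.resize(c["color"][130:300,290:450],None,fx=3.5,fy=3.5,interpolation=cv2.INTER_CUBIC))
tip=boxS(.030,0,.013)
T2=tool_for(tip-Rs(BY,-45)@[.045,0,0],BY,-45); rows(T2,7)
```

```text
scoop S [0.527  0.2913 0.0294] yaw 76.41 pitch -19.86 roll -0.08
[-0.7188 -0.1905 -2.0841] [ 39.0664  20.2359 -15.6216  -8.4094 -46.314  -47.2245]
7 rows of [cm,deg]: [ 0.004  0.76  -0.304] [ 3.587  0.011 -0.013] tot ang 25.1 d 0.057
```

View pics/s13.png

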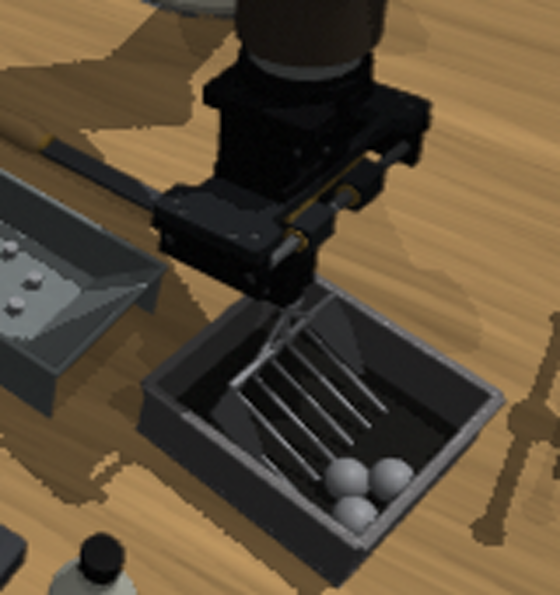

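All three knobs have rolled out to the far corner of the box, near (345,485). Withdrawing the scoop.

Request:
move_arm(
  series=[
    [[0, -0.43, -0.25, 0, 0, 0, -1], [0, -0.86, -0.5, 0, 0, 0, -1], [0, -0.43, -0.25, 0, 0, 0, -1], [0, 0.18, -0.98, 0, 0, 0, -1], [0, 0.35, -1.97, 0, 0, 0, -1], [0, 0.53, -2.95, 0, 0, 0, -1], [0, 0.53, -2.95, 0, 0, 0, -1], [0, 0.35, -1.97, 0, 0, 0, -1], [0, 0, 0, 0, 0, 0, -1]],
  ],
)

```text
time_s: 18.23
tcp_pos: [0.5156, 0.2422, 0.2414]
ee_rot: [[-0.972, 0.229, 0.046], [0.234, 0.957, 0.171], [-0.005, 0.177, -0.984]]
wrist_force: [0.2, 0.6, -2.6]
gripper_width: 0.202
```

Run:
```python
from h import *
S,R=scoop(); print(r.sense()["wrist_force"],r.sense()["joints"])
c=cam("scene");cv2.imwrite("pics/s14.png",cv2.resize(c["color"][130:300,240:450],None,fx=3.5,fy=3.5,interpolation=cv2.INTER_CUBIC))
T2=tool_for([.538,-.05,.15],84,0); rows(T2,10)
T3=tool_for([.538,-.2915,.06],90.2,0); rows(T3,8,T0=T2)
```

```text
scoop S [0.5237 0.274  0.148 ] yaw 76.39 pitch -19.79 roll -0.27
[ 0.1827  0.6141 -2.5603] [ 37.9285  12.7897  -8.0746  -7.0063 -61.1396 -48.4603]
10 rows of [cm,deg]: [-0.79  -3.325 -1.014] [-1.991  0.269 -0.707] tot ang 21.3 d 0.357
8 rows of [cm,deg]: [-0.258 -3.173 -0.533] [-0.     0.387 -0.671] tot ang 6.2 d 0.258
```

View pics/s14.png

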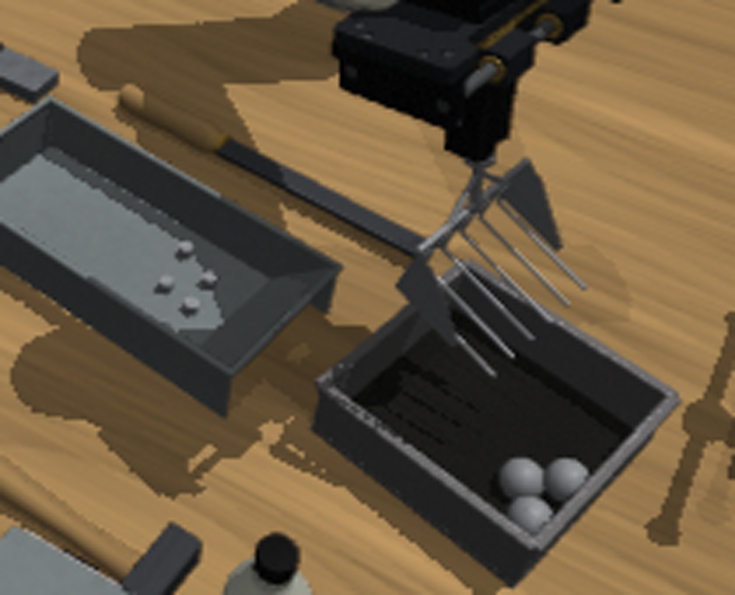

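Request:
move_arm(
  series=[
    [[-0.79, -3.32, -1.01, -1.99, 0.27, -0.71, -1], [-0.79, -3.32, -1.01, -1.99, 0.27, -0.71, -1], [-0.79, -3.32, -1.01, -1.99, 0.27, -0.71, -1], [-0.79, -3.32, -1.01, -1.99, 0.27, -0.71, -1], [-0.79, -3.32, -1.01, -1.99, 0.27, -0.71, -1], [-0.79, -3.32, -1.01, -1.99, 0.27, -0.71, -1], [-0.79, -3.32, -1.01, -1.99, 0.27, -0.71, -1], [-0.79, -3.32, -1.01, -1.99, 0.27, -0.71, -1], [-0.79, -3.32, -1.01, -1.99, 0.27, -0.71, -1], [-0.79, -3.32, -1.01, -1.99, 0.27, -0.71, -1], [0, 0, 0, 0, 0, 0, -1]],
  ],
)

```text
time_s: 19.65
tcp_pos: [0.5312, -0.1144, 0.2234]
ee_rot: [[-0.994, 0.097, 0.049], [0.109, 0.861, 0.496], [0.006, 0.499, -0.867]]
wrist_force: [0.5, -0.0, -1.2]
gripper_width: 0.206
```

Run:
```python
from h import *
S,R=scoop()
T3=tool_for([.5298,-.2916,.10],90.2,0); rows(T3,8)
T4=tool_for([.5298,-.2916,.012],90.2,0); rows(T4,5,T0=T3)
```

```text
scoop S [ 0.5376 -0.0524  0.1464] yaw 83.76 pitch -0.1 roll 0.33
8 rows of [cm,deg]: [-0.166 -2.883 -0.99 ] [-0.01   0.367 -0.718] tot ang 6.5 d 0.244
5 rows of [cm,deg]: [ 0.    -0.88   1.524] [0. 0. 0.] tot ang 0.0 d 0.088
```

Request:
move_arm(
  series=[
    [[-0.17, -2.88, -0.99, 0, 0.37, -0.72, -1], [-0.17, -2.88, -0.99, 0, 0.37, -0.72, -1], [-0.17, -2.88, -0.99, 0, 0.37, -0.72, -1], [-0.17, -2.88, -0.99, 0, 0.37, -0.72, -1], [-0.17, -2.88, -0.99, 0, 0.37, -0.72, -1], [-0.17, -2.88, -0.99, 0, 0.37, -0.72, -1], [-0.17, -2.88, -0.99, 0, 0.37, -0.72, -1], [-0.17, -2.88, -0.99, 0, 0.37, -0.72, -1], [0, 0, 0, 0, 0, 0, -1]],
  ],
)

```text
time_s: 20.78
tcp_pos: [0.532, -0.352, 0.1777]
ee_rot: [[-1.0, -0.007, -0.002], [-0.007, 0.866, 0.499], [-0.002, 0.499, -0.866]]
wrist_force: [-0.3, -0.2, -3.3]
gripper_width: 0.203
```

Run:
```python
from h import *
S,R=scoop()
T4=tool_for([.5298,-.2916,.012],90.2,0); rows(T4,5)
```

```text
scoop S [ 0.5318 -0.2896  0.1008] yaw 90.39 pitch -0.04 roll -0.11
5 rows of [cm,deg]: [ 0.043 -0.923  1.519] [-0.009 -0.     0.044] tot ang 0.2 d 0.089
```

Request:
move_arm(
  series=[
    [[0.04, -0.92, 1.52, 0, 0, 0, -1], [0.04, -0.92, 1.52, 0, 0, 0, -1], [0.04, -0.92, 1.52, 0, 0, 0, -1], [0.04, -0.92, 1.52, 0, 0, 0, -1], [0.04, -0.92, 1.52, 0, 0, 0, -1], [0, -0.2, 0.35, 0, 0, 0, -1], [0, -0.1, 0.17, 0, 0, 0, -1], [0, 0, 0, 0, 0, 0, -1]],
  ],
)

```text
time_s: 21.78
tcp_pos: [0.5309, -0.3535, 0.086]
ee_rot: [[-1.0, -0.01, 0.0], [-0.009, 0.867, 0.498], [-0.005, 0.498, -0.867]]
wrist_force: [0.2, -0.7, -1.8]
gripper_width: 0.203
```

Run:
```python
from h import *
S,R=scoop(); print(r.sense()["wrist_force"])
```

```text
scoop S [ 0.5308 -0.2912  0.009 ] yaw 90.5 pitch -0.15 roll -0.31
[ 0.2038 -0.6643 -1.8235]
```

Request:
move_arm(
  series=[
    [[0, -0.1, 0.17, 0, 0, 0, -1], [0, -0.08, 0.13, 0, 0, 0, -1], [0, -0.03, 0.05, 0, 0, 0, -1], [0, -0.03, 0.05, 0, 0, 0, -1], [0, 0, 0, 0, 0, 0, -1]],
  ],
)

```text
time_s: 22.4
tcp_pos: [0.5308, -0.3537, 0.082]
ee_rot: [[-1.0, -0.011, 0.0], [-0.009, 0.867, 0.498], [-0.005, 0.498, -0.867]]
wrist_force: [-0.4, -1.8, 5.1]
gripper_width: 0.204
```

Run:
```python
from h import *
S,R=scoop(); print(r.sense()["wrist_force"])
```

```text
scoop S [ 0.5307 -0.2914  0.0051] yaw 90.52 pitch -0.14 roll -0.31
[-0.4286 -1.811   5.0713]
```

The scoop is down on the mat with about 7 N of load. Releasing.

Request:
move_arm(
  series=[
    [[0, 0.02, -0.03, 0, 0, 0, -0.4], [0, 0, 0, 0, 0, 0, 0], [0, 0, 0, 0, 0, 0, 0.5], [0, 0, 0, 0, 0, 0, 1], [0, 0, 0, 0, 0, 0, 1], [0, 0, 0, 0, 0, 0, 1], [0, 0, 0, 0, 0, 0, 1], [0, 0, 0, 0, 0, 0, 1], [0, 0, 0, 0, 0, 0, 1]],
  ],
)

```text
time_s: 23.52
tcp_pos: [0.5306, -0.3533, 0.0811]
ee_rot: [[-1.0, -0.01, -0.0], [-0.009, 0.867, 0.499], [-0.004, 0.498, -0.867]]
wrist_force: [0.2, 0.1, -0.2]
gripper_width: 0.989
```

Run:
```python
from h import *
print(r.sense()["gripper_width"])
c=cam("wrist");cv2.imwrite("pics/w15.png",c["color"])
```

```text
0.9888893622982917
```

View pics/w15.png

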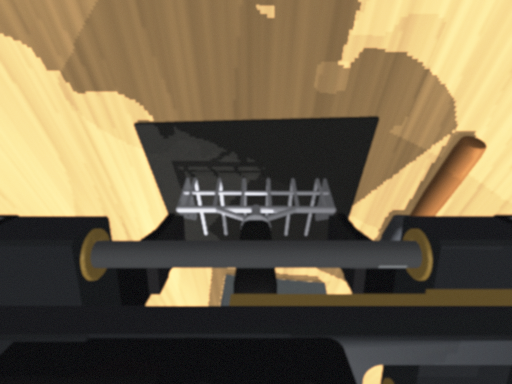

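The fingers are open and the handle is free between them. Retreating along the handle.

Request:
move_arm(
  series=[
    [[0, 0, -1, 0, 0, 0, 1], [0, 0, -2, 0, 0, 0, 1], [0, 0, -3, 0, 0, 0, 1], [0, 0, -4, 0, 0, 0, 1], [0, 0, -4, 0, 0, 0, 1], [0, 0, -4, 0, 0, 0, 1], [0, 0, -2, 0, 0, 0, 1], [0, 0, 0, 0, 0, 0, 1]],
  ],
)

```text
time_s: 24.58
tcp_pos: [0.5308, -0.4544, 0.2564]
ee_rot: [[-1.0, -0.01, 0.003], [-0.008, 0.868, 0.496], [-0.008, 0.496, -0.868]]
wrist_force: [-0.5, 0.6, -0.5]
gripper_width: 1.001
```

Run:
```python
from h import *
c=cam("top");cv2.imwrite("pics/t16.png",c["color"])
cv2.imwrite("pics/t16z.png",cv2.resize(c["color"][150:290,60:440],None,fx=2.1,fy=2.1,interpolation=cv2.INTER_CUBIC))
cv2.imwrite("pics/t16s.png",cv2.resize(c["color"][170:270,300:430],None,fx=5,fy=5,interpolation=cv2.INTER_CUBIC))
c=cam("scene");cv2.imwrite("pics/s16.png",c["color"])
```

```text
(no output)
```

View pics/t16z.png

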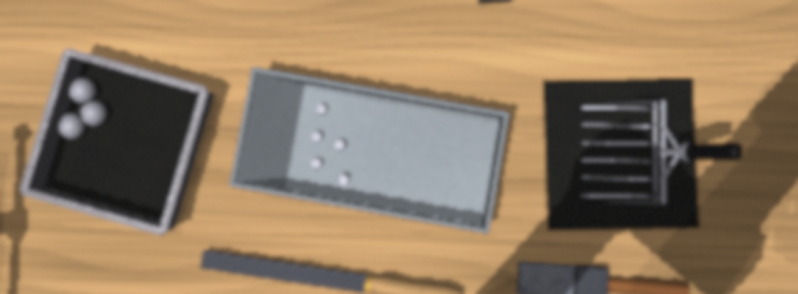

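View pics/t16s.png

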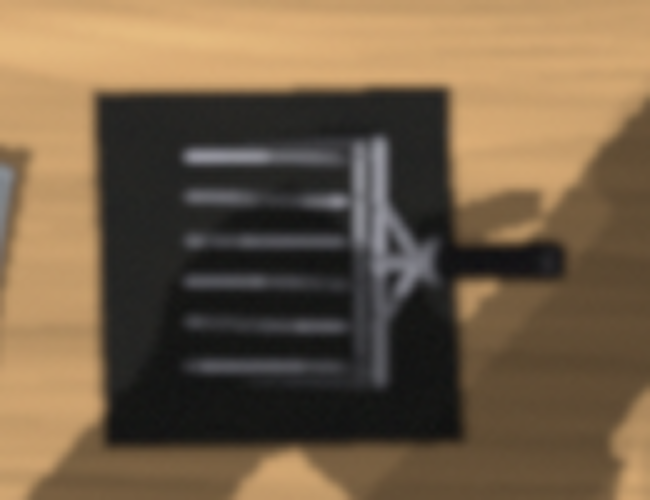

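View pics/s16.png

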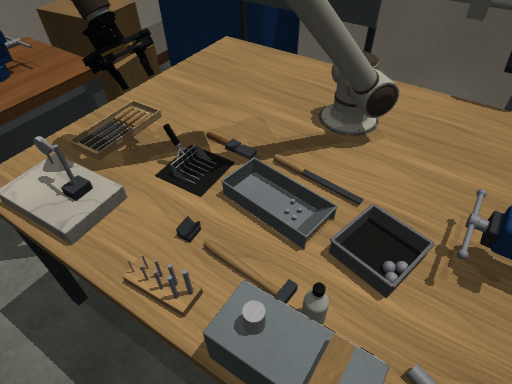

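The final views show three knobs in the box, five stubs in the pan, the scoop standing near the middle of the mat, and nothing else moved. Handing in.

Run:
```python
from station import r
print(r.sense()["time_s"],r.sense()["joint_velocities"].round(2)); print(r.finish_job())
```

```text
24.675 [ 0.57  0.56 -1.35 -0.04 -0.03 -0.04]
the job is handed in; nothing more can be done
None
```

The job is done and handed in at about 25 s of the 67 s allowed; no verdict was reported.

- **What I did:** I gripped the scoop by its handle and drove it along the pan floor under the three knobs. I tipped its nose up 13° and lifted it out with the stubs left on the floor. I then poured the knobs with the mouth about 1 cm above the box floor and stood the scoop back on its mat.
- **Last checks:** The final top and scene pictures show all three knobs resting against the far side of the box, inside it. All five stubs are on the pan floor. The scoop stands upright and released, a few millimetres from the mat's centre. The bystanders look unmoved, which I judged by eye only.
- **Disagreements:** The top camera and the arm's own position differed by about 1.8 mm sideways, and I allowed for that. A grip force of 30 N, half the suggested 60 N, showed no visible slipping. No check failed.

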